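# Feed a blank into the drilling jig and keep the spring hold-down pressed

## Robot

A 7-joint arm with a two-finger parallel gripper is mounted at the origin on a cart in front of the work surface, level with it; the furniture and walls round the work are solid. World frame = base frame: x ahead of the robot, y to its left, z up, the work surface at z = 0. Lengths are in m, angles in rad, forces in N, time in s.
With the tool pointing down it reaches from about 0.425 to 0.875 m from the base axis. Payload 8.4 kg.
Tool frame: the origin (TCP) lies at the very end of the fingers, on their centre line; the grasp point (between the pads) lies env.pinch_z behind it (env.pinch_z is the distance from the TCP to the grasp point, in m); z points along the fingers, y is the line along which they close (so a half turn about z gives the same grasp; the last joint's range is limited). The gripper opens to 87 mm and grips with 3 to 60 N. Pads are 19 mm wide; open, the fingers measure 117 mm over their backs; the gripper's body (75 mm by 190 mm) begins 51 mm behind the grasp point.
Start: joints at [-1.408, 0.333, 0.04, 1.465, -0.013, 1.343, -0.059], TCP at [0.168, 0.628, 0.223] pointing down, gripper open.
Joint ranges: [-2.58, 2.58], [-0.38, 2.09], [-1.3, 1.39], [0.25, 2.4], [-1.5, 4.64], [0.08, 2.09], [-2.65, 2.65]. Speed limits (rad/s): [2.22, 2.22, 2.79, 2.79, 3.14, 3.14, 3.14].

## Interface

Orientations are given as a unit quaternion [x, y, z, w].
In Python, from rig import observe, imaging, env gives the robot as it stands. The module is installed in compiled form; this text tells all that it offers.
- The arm moves only by the shell command python3 -m pendant 'ROWS' [FORCE]. ROWS is JSON, a list of rows, each a list of 7 numbers: the opening, from 0 (shut) to 1 (fully open), then the shift along the tool's x, y, z in cm, then the turn, a rotation vector about the tool's x, y, z in degrees. In form: [[grip, tx, ty, tz, rx, ry, rz], ...]. A call has 1 to 20 rows; each row shifts and turns the commanded pose from where the row before left it, along the tool's axes as they then stand; what a row does not reach is not made up. A row lasts 1/12 s, in which the tool goes at most 41.7 mm and 7.16 degrees, less where a joint would pass 70% of its speed; a pose out of reach is approached as far as the arm can. A call is refused whole if a number of a shift passes 4.17 or a number of a turn 7.16, either way. A call with a gripper value outside its range is refused whole. The fingers move at their own pace and stop on an object; FORCE is the grip in N (left out, the last holds). Time passes only in rows, so rows that do not move let the fingers close. It gives the time, the measured TCP pose, the force, the opening and the grip force at its end, in the units of the state.
- observe(): the state, without advancing time (a new reading comes with each control period).
- imaging.capture(name): name is "scene" or "side" or "wrist"; returns a dict with "pixels" (400x640x3 uint8, red, green, blue), "K" (3x3 intrinsics, pixels), "dist_coeffs" ([k1, k2, p1, p2, k3] as OpenCV has them; the pictures are not rectified), "R" (3x3) and "t" (3): a world point X has camera coordinates R X + t; the wrist camera has in their place "T_tool_cam" (4x4, takes a point from camera to tool coordinates, whose origin is the TCP and whose axes are the flange's). Camera axes: x right, y down, z forward; pixel columns grow to the right and rows downward; lengths in m; the calibration is good to about 2 mm. A picture is of the moment at which its call begins: read the wrist's pose just before it. There is no depth.
- env.hand_in(): hands the job in; it is judged then, once.
The state is a dict: "clock": time; "joints": joint angles; "qd": joint speeds; "effort": joint torques, N m; "tool_pos": TCP position; "tool_rot": TCP orientation; "ft_force": force on the tool from outside, world axes, zero at the start; "ft_torque": the same for the moment, N m; "gripper_width": opening from 0.0 (shut) to 1.0 (fully open); "grasp_force": force on a finger pad.
Only numpy, scipy, OpenCV 4.12 (cv2) and the standard library are available. Lean on these libraries where they do the work, as an engineer would, in place of code of your own. Each camera call takes 0.05 s, during which the arm holds its last target. There are 200 camera calls.

## Task

I am about to drill a hole through the middle of the long narrow blank that lies to the right of the drilling jig: take it from the bench, slide it end first into the channel of the jig, under the bridge with the drill bush, until its end is fully home against the stop, and let go of it. Then push the black knob of the hold-down lever down until the rubber foot clamps the blank with its pressure spring squeezed by about 5 mm (about 10 N; never squeeze it solid, that dents the wood), keep it there steadily for two seconds and finish still holding the knob down, since the lever springs up as soon as it is let go. Leave the short blank, the beech plug and the turned knob blank where they are, and keep clear of the microscope's stand with its pole and counterweight at the right of the bench.

Things in the scene. Friction and masses are not known exactly. Their poses are not given: they have to be found in the camera images.
- long_blank: the long narrow dark wood blank, a bar 26 x 110 x 24 mm, 47 g, lying on the bench; origin at the centre of its underside, y along its 110 mm length, z up. Either end may go in first.
- short_blank: a bystander, the shorter wood blank 36 x 60 x 22 mm; origin at the centre of its underside, y along its length. It may lie where the long one lies in another run.
- beech_plug: a bystander, pale upright round plug, diameter 35, 39 mm tall; origin at the centre of its underside
- knob_blank: a bystander, turned wooden drawer knob, diameter 38, 40 mm tall; origin at the centre of its underside
- drill_jig: shop-made wooden drilling jig, fixed to the bench. Origin on the bench top; x = feed direction (away from the robot), y left of it, z up. Plywood base, top at z = 16 mm, x -15 to 95, y -48 to 86 mm. Blank is home with its centre at x = 10 mm, y = 0, its last 30 mm sticking out in front of the base.
- jig_mouth (a point): centre of the channel floor at the mouth (jig frame x = -12, y = 0, z = 16 mm). The channel runs along jig y = 0 between two wooden fences 14 mm high and 29.6 mm apart from x = 4 to 65 mm, flared to 41 mm apart at x = -11 mm. The base's front edge is bevelled (6 mm).
- jig_stop (a point): foot of the stop face across the channel's far end, on the channel floor (jig frame x = 65, y = 0, z = 16 mm). The stop is 22 mm high.
- bush_top (a point): top of the steel drill bush on the middle of the aluminium bridge that crosses the channel (jig frame x = 15, y = 0, z = 58 mm). Bridge: x 4 to 26, y -38 to 38 mm, underside 29 mm above the channel floor, top at z = 53 mm.
- lever_pivot (a point): the lever's pivot pin, parallel to jig x, on an upright left of the channel (jig frame x = 46, y = 62, z = 75 mm; upright 87 mm tall). The steel arm, 16 mm wide and 12 thick, crosses the channel beyond the bridge; its foot is 62 mm and its knob 160 mm from the pivot, on the right (-y) side.
- knob_top (a point): highest point of the round black mushroom knob (diameter 35 mm, slightly domed) at the free end of the lever, clear of the base on the right; 160 mm along the arm from the pivot, 32 mm above the arm's axis. To be pushed down from above. Frame turns with the lever: x along the pivot pin, -y along the arm.
- hold_lever (a joint): lever angle, rad: 0 = sprung up (arm 0.2 above level), grows as the knob goes down, 0.2 = level, 0.30 = end. Knob top about 138 mm above the bench at 0 and 107 at 0.2, moving some 10 mm to jig -y on its arc. The return spring takes 2 to 3.5 N at the knob. On the blank the foot first touches at about 0.12; at about 0.2 its spring is squeezed 5 mm.
- hold_foot (a joint): squeeze of the spring of the foot (round rubber pad, 23 mm, under the arm, 7 mm clear of the blank when up), in m: 0 = free, 0.005 = wanted, 0.009 = solid; 2 N per mm. The knob goes down 2.6 mm per mm of squeeze, 13 mm from first touch to 5 mm, and then takes 7 to 8 N in all.

How it is judged:
By the outcome, as a careful person would: the job done as asked, in the order asked, and still so for the second after the job is handed in, while the arm keeps its last pose, push and grip.
It also fails if it takes over 72 s, if anything falls off the work surface, if the arm or the gripper's body presses on something with over 40 N, if the wrist force passes 120 N, or if a joint passes its speed limit or range.

## Working session

There is one attempt and no reset: what is moved stays moved. The work goes in short steps, Python scripts to look and compute and a shell command to move; the robot and the scene stay as the last step left them, time stands still between calls to the robot, and variables do not carry over. Pictures are saved under pics/ and viewed, at most 11 in all, crops included, and the job is handed in when it is done.

```bash
mkdir -p pics; python3 - <<'E'
from rig import observe, imaging, env
import cv2,pickle
o=observe();print(o, env.pinch_z)
d={}
for n in("scene","side","wrist"):
    c=imaging.capture(n);d[n]=c
    cv2.imwrite(f"pics/{n}0.png",c["pixels"][:,:,::-1])
    print(n,{k:v for k,v in c.items() if k!="pixels"})
pickle.dump((o,d),open("c0.pkl","wb"))
E
```

```text
{'clock': 0.0, 'joints': array([-1.408179  ,  0.33387963,  0.03988337,  1.46627807, -0.01340163,
        1.3432606 , -0.05854579]), 'qd': array([-0.00183024, -0.00010873,  0.00105144, -0.00160289,  0.00024083,
        0.0010178 , -0.00020499]), 'effort': array([ 2.82743968e-04, -6.56359363e+01,  1.33544192e+00, -4.03804564e+01,
       -5.96361863e-02,  4.47785994e-02,  1.62364968e-04]), 'tool_pos': array([0.16815823, 0.62739723, 0.22167627]), 'tool_rot': array([ 1.30570990e-01,  9.91438656e-01, -7.78274570e-04, -4.85908395e-05]), 'ft_force': array([-0.83208214,  0.4559895 ,  0.80543293]), 'ft_torque': array([-0.02821182, -0.00847656, -0.01295414]), 'grasp_force': 0.0, 'gripper_width': 1.0001116029044936} 0.0187
scene {'K': array([[455.48659814,   0.        , 313.9143131 ],
       [  0.        , 455.48659814, 202.51175871],
       [  0.        ,   0.        ,   1.        ]]), 'dist_coeffs': array([-0.12316587,  0.        ,  0.        ,  0.        ,  0.        ]), 'R': array([[ 0.6310132 , -0.77576761,  0.00263896],
       [-0.58818526, -0.48064528, -0.6503985 ],
       [ 0.50582649,  
[... 446 characters left out ...]
41528,  0.87194325, -0.48894686]]), 't': array([-0.5977741 ,  0.12255021,  0.9538516 ])}
wrist {'K': array([[325.51945518,   0.        , 317.22631836],
       [  0.        , 325.51945518, 201.9036929 ],
       [  0.        ,   0.        ,   1.        ]]), 'dist_coeffs': array([-0.04082912,  0.        ,  0.        ,  0.        ,  0.        ]), 'T_tool_cam': array([[-2.02944316e-05, -9.60066702e-01, -2.79771205e-01,
         7.69983359e-02],
       [ 9.99999995e-01,  7.94612797e-06, -9.98074276e-05,
         4.47041723e-04],
       [ 9.80448857e-05, -2.79771206e-01,  9.60066697e-01,
        -1.63305864e-01],
       [ 0.00000000e+00,  0.00000000e+00,  0.00000000e+00,
         1.00000000e+00]])}
```

View pics/scene0.png

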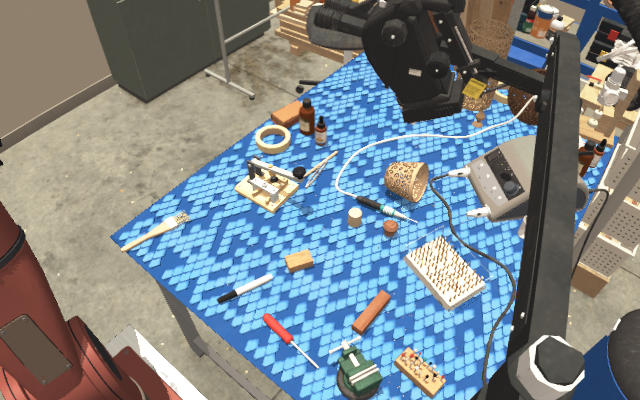

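View pics/side0.png

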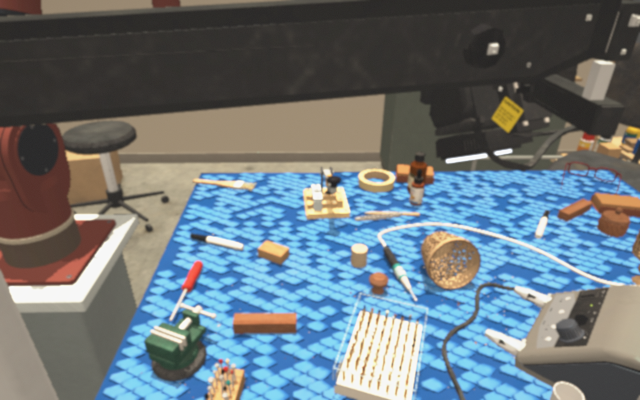

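The scene shows the jig at about (268,185) and the long dark bar at (371,312). In the side view they are at (327,200) and (265,323). I'll zoom in on both.

```bash
cat > h.py <<'E'
import numpy as np,cv2
from scipy.spatial.transform import Rotation as Rn
def wristRt(c,o):
    T=np.eye(4);T[:3,:3]=Rn.from_quat(o["tool_rot"]).as_matrix();T[:3,3]=o["tool_pos"]
    M=np.linalg.inv(T@c["T_tool_cam"]);c["R"],c["t"]=M[:3,:3],M[:3,3]
    return c
def loc(c,uv,z):
    p=cv2.undistortPoints(np.array([[uv]],float),c["K"],c["dist_coeffs"])[0,0]
    d=c["R"].T@np.array([*p,1]);o=-c["R"].T@c["t"]
    return o+d*(z-o[2])/d[2]
def proj(c,X):
    return cv2.projectPoints(np.atleast_2d(np.array(X,float)),cv2.Rodrigues(c["R"])[0],c["t"],c["K"],c["dist_coeffs"])[0][:,0]
def crop(c,u,v,w,h,s):
    return cv2.resize(np.ascontiguousarray(c["pixels"][v:v+h,u:u+w,::-1]),None,fx=s,fy=s,interpolation=cv2.INTER_CUBIC)
E
python3 - <<'E'
from h import *;import pickle
o,d=pickle.load(open("c0.pkl","rb"));s,e=d["scene"],d["side"]
a=np.hstack([crop(s,225,140,100,75,4),crop(e,290,155,100,75,4)])
b=np.hstack([crop(s,325,275,100,75,4),crop(e,215,285,100,75,4)])
cv2.imwrite("pics/z0.png",np.vstack([a,b]))
print(loc(e,(234,315),.024),loc(e,(296,315),.024),loc(e,(235,331),0),loc(e,(296,331),0))
print(loc(e,(327,205),.016),loc(s,(268,190),.016))
E
```

```text
[ 0.45048971 -0.22887291  0.024     ] [ 0.55967896 -0.23137499  0.024     ] [ 0.45210778 -0.24324555  0.        ] [ 0.55942507 -0.24573494  0.        ]
[0.63554673 0.16360162 0.016     ] [0.62336853 0.17578527 0.016     ]
```

View pics/z0.png

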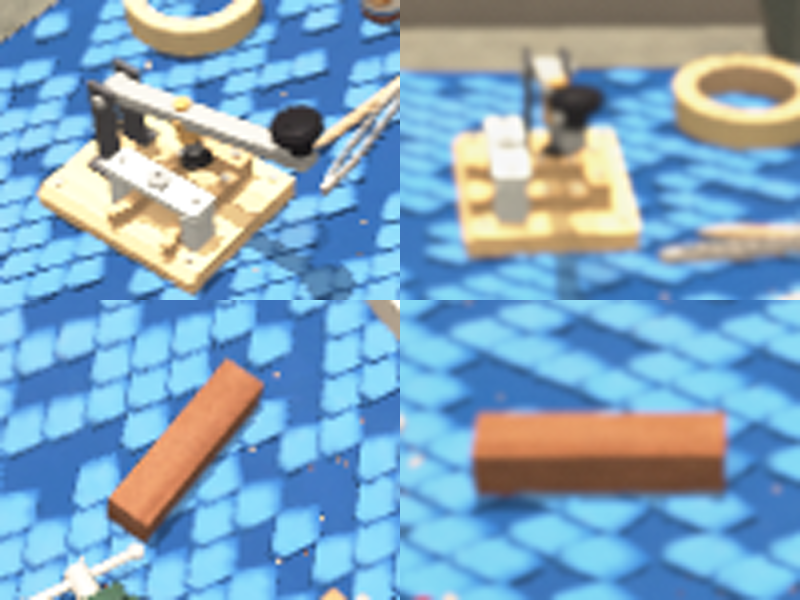

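```bash
python3 - <<'E'
from h import *;import pickle
from scipy.optimize import least_squares
o,d=pickle.load(open("c0.pkl","rb"));s,e=d["scene"],d["side"]
def fit(obs,x0):
    def f(p):
        r=[]
        c_,s_=np.cos(p[2]),np.sin(p[2])
        for cam,uv,P in obs:
            X=[p[0]+c_*P[0]-s_*P[1],p[1]+s_*P[0]+c_*P[1],P[2]]
            r+=list(proj(cam,X)[0]-uv)
        return r
    q=least_squares(f,x0,loss="soft_l1");print(q.x,np.degrees(q.x[2]));print(np.round(f(q.x),1))
S=lambda u,v,a,b:np.array([a+u/4-.4,b+v/4-.4])
J=[(s,S(187,277,225,140),(-.015,-.048,.016)),(s,S(40,190,225,140),(-.015,.086,.016)),(s,S(297,172,225,140),(.095,-.048,.016)),(s,S(157,180,225,140),(.015,0,.058)),
(e,S(63,240,290,155),(-.015,-.048,.016)),(e,S(240,236,290,155),(.095,-.048,.016)),(e,S(212,128,290,155),(.095,.086,.016)),(e,S(53,132,290,155),(-.015,.086,.016)),(e,S(108,122,290,155),(.015,0,.058))]
fit(J,[.61,.16,0])
B=[(e,S(73,112,215,285),(-.055,.013,.024)),(e,S(73,158,215,285),(-.055,-.013,.024)),(e,S(326,112,215,285),(.055,.013,.024)),(e,S(326,158,215,285),(.055,-.013,.024)),
(s,S(222,60,325,275),(.055,.013,.024)),(s,S(264,84,325,275),(.055,-.013,.024)),(s,S(108,200,325,275),(-.055,.013,.024)),(s,S(150,228,325,275),(-.055,-.013,.024))]
fit(B,[.5,-.24,0])
print(Rn.from_quat(o["tool_rot"]).as_matrix().round(3))
E
```

```text
[0.5931242  0.1704681  0.04564117] 2.615046445055922
[ 0.6  0.7 -0.9 -0.5 -0.5  1.6  0.2 -1.3  0.4 -0.9 -0.1 -1.4 -0.   0.5
  0.2  0.8 -0.2  4.3]
[ 0.50437346 -0.23844096 -0.00282279] -0.16173405990905257
[ 0.8  0.9 -1.3  0.5 -0.2  0.  -0.4 -0.5  0.8 -0.8  0.  -0.3 -0.  -0.3
 -0.5 -0.2]
[[-0.966  0.259 -0.   ]
 [ 0.259  0.966 -0.002]
 [-0.    -0.002 -1.   ]]
```

```bash
python3 - <<'E'
from h import *;import pickle
o,d=pickle.load(open("c0.pkl","rb"));s,e=d["scene"],d["side"]
def ray(c,uv):
    a=loc(c,uv,.5);o=-c["R"].T@c["t"];v=a-o;v*=np.sign(v@c["R"][2]);return o,v/np.linalg.norm(v)
(o1,d1),(o2,d2)=ray(s,(474,88)),ray(e,(508,113))
A=np.stack([d1,-d2],1);k=np.linalg.lstsq(A,o2-o1,rcond=None)[0];print("label",o1+d1*k[0],o2+d2*k[1])
print("cams",o1,o2)
for z in(.2,.4,.6,.7): print(z,[loc(s,p,z).round(2) for p in((560,45),(550,360),(525,200))],[loc(e,p,z).round(2) for p in((10,110),(400,90),(600,80))])
E
```

```text
label [ 0.86880415 -0.20015581  0.37869425] [ 0.86993097 -0.20016276  0.38037771]
cams [ 0.06939443 -0.42904268  0.91283437] [ 0.57448749 -0.78785177  0.5757074 ]
0.2 [array([ 1.56, -0.24,  0.2 ]), array([ 0.53, -0.57,  0.2 ]), array([ 0.83, -0.39,  0.2 ])] [array([-0.24,  0.39,  0.2 ]), array([0.89, 0.58, 0.2 ]), array([1.62, 0.7 , 0.2 ])]
0.4 [array([ 1.14, -0.29,  0.4 ]), array([ 0.4 , -0.53,  0.4 ]), array([ 0.62, -0.4 ,  0.4 ])] [array([ 0.19, -0.24,  0.4 ]), array([ 0.72, -0.15,  0.4 ]), array([ 1.06, -0.09,  0.4 ])]
0.6 [array([ 0.72, -0.34,  0.6 ]), array([ 0.27, -0.49,  0.6 ]), array([ 0.41, -0.41,  0.6 ])] [array([ 0.63, -0.86,  0.6 ]), array([ 0.55, -0.88,  0.6 ]), array([ 0.51, -0.88,  0.6 ])]
0.7 [array([ 0.51, -0.37,  0.7 ]), array([ 0.21, -0.47,  0.7 ]), array([ 0.3 , -0.42,  0.7 ])] [array([ 0.84, -1.18,  0.7 ]), array([ 0.47, -1.24,  0.7 ]), array([ 0.23, -1.28,  0.7 ])]
```

View pics/wrist0.png

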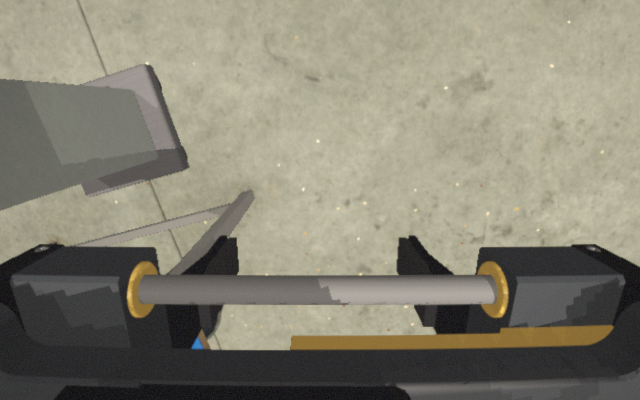

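The wrist image shows only the floor beside the bench so far. The boom runs at about z 0.45 and y -0.3 to -0.45, so low moves stay clear of it. I'll go above the jig for a close look on the way.

```bash
python3 -m pendant '[[1,0,0,-1,0,0,-5],[1,0,0,-1,0,0,-5],[1,0,0,-1,0,0,-5],[1,-2.33,-2.86,0,0,0,0],[1,-2.33,-2.86,0,0,0,0],[1,-2.33,-2.86,0,0,0,0],[1,-2.33,-2.86,0,0,0,0],[1,-2.33,-2.86,0,0,0,0],[1,-2.33,-2.86,0,0,0,0],[1,-2.33,-2.86,0,0,0,0],[1,-2.33,-2.86,0,0,0,0],[1,-2.33,-2.86,0,0,0,0],[1,-2.33,-2.86,0,0,0,0],[1,-2.33,-2.86,0,0,0,0],[1,-2.33,-2.86,0,0,0,0],[1,-2.33,-2.86,0,0,0,0],[1,-2.33,-2.86,0,0,0,0],[1,-2.33,-2.86,0,0,0,0],[1,-2.33,-2.86,0,0,0,0],[1,0,0,0,0,0,0]]' 30
cat > look.py <<'E'
import sys,pickle;from h import *;from rig import observe,imaging
n=sys.argv[1]
o=observe();c=wristRt(imaging.capture("wrist"),o);pickle.dump((o,c),open(n+".pkl","wb"))
cv2.imwrite(f"pics/{n}.png",c["pixels"][:,:,::-1])
E
python3 -m pendant '[[1,0,0,0,0,0,0]]'; python3 look.py w1
```

```text
clock: 1.82
tool_pos: [0.5448, 0.1623, 0.2526]
tool_rot: [0.005, 1.0, -0.002, 0.001]
ft_force: [-0.1, -0.5, -0.5]
gripper_width: 1.002
grasp_force: 0.0
clock: 1.9
tool_pos: [0.542, 0.1676, 0.2522]
tool_rot: [0.002, 1.0, -0.0, -0.0]
ft_force: [0.1, 0.7, 0.5]
gripper_width: 0.999
grasp_force: 0.0
```

View pics/w1.png

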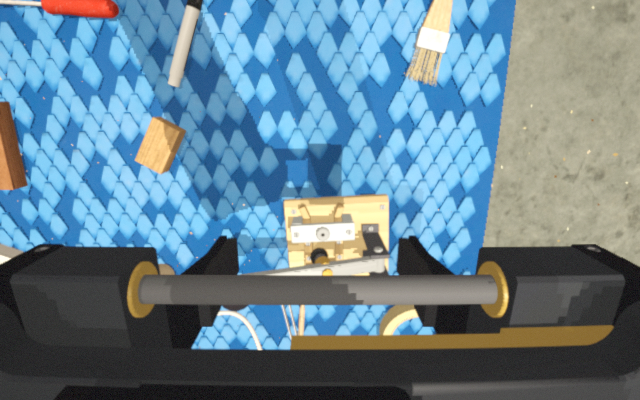

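The wrist view shows the jig's front edge from (284,198) to (389,195), the bush at (322,234) and the short blank at (160,145).

```bash
python3 - <<'E'
from h import *;import pickle
o,c=pickle.load(open("w1.pkl","rb"))
a,b,u=loc(c,(284,198),.016),loc(c,(389,195.5),.016),loc(c,(322,234),.058)
print(a,b,u,np.hypot(*(b-a)[:2]),np.degrees(np.arctan2(-(b-a)[0],(b-a)[1])))
for y in(.02,.05,.08,-.03,.045):
  pass
for X,Y,t in((.593,.170,.0456),):
  for P in((-.015,-.048,.016),(-.015,.086,.016),(.015,0,.058)):
    cc,ss=np.cos(t),np.sin(t);print(proj(c,[X+cc*P[0]-ss*P[1],Y+ss*P[0]+cc*P[1],P[2]]))
im=crop(c,270,180,140,90,5);cv2.imwrite("pics/w1z.png",im)
E
```

```text
[0.57614816 0.12534896 0.016     ] [0.57343944 0.25911622 0.016     ] [0.60870926 0.1732125  0.058     ] 0.13379467768411124 1.1600513285407783
[[280.99324345 201.07052239]]
[[385.92806777 196.0094602 ]]
[[319.85252127 233.43549518]]
```

View pics/w1z.png

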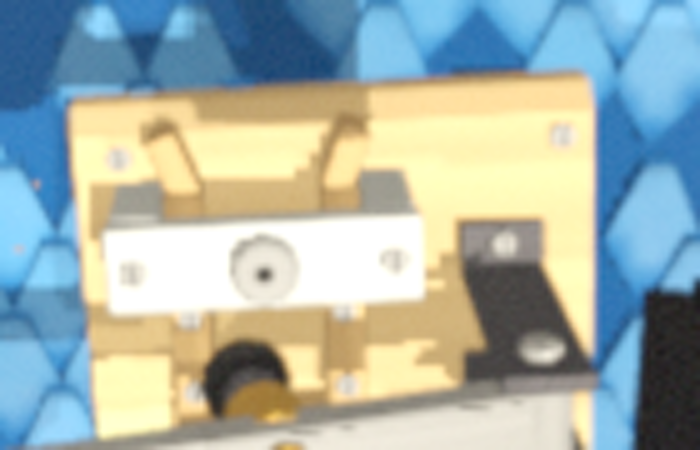

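```bash
python3 - <<'E'
from h import *;import pickle
from scipy.optimize import least_squares
o,c=pickle.load(open("w1.pkl","rb"))
L=[((105,232),(.004,-.038,.053)),((418,215),(.004,.038,.053)),((115,313),(.026,-.038,.053)),((424,297),(.026,.038,.053)),((264,266),(.015,0,.058))]
def f(p):
    r=[];cc,ss=np.cos(p[2]),np.sin(p[2])
    for (u,v),P in L: r+=list(proj(c,[p[0]+cc*P[0]-ss*P[1],p[1]+ss*P[0]+cc*P[1],P[2]])[0]-[270+u/5-.4,180+v/5-.4])
    return r
q=least_squares(f,[.59,.17,.04]);print(q.x,np.degrees(q.x[2]),np.round(f(q.x),1))
E
```

```text
[0.59356045 0.17314324 0.05570221] 3.1915017703852375 [-0.5 -0.6  1.  -0.8 -1.   0.4  0.3  0.   0.2  1.1]
```

```bash
python3 -m pendant '[[1,0.68,-3.66,0,0,0,0],[1,0.68,-3.66,0,0,0,0],[1,0.68,-3.66,0,0,0,0],[1,0.68,-3.66,0,0,0,0],[1,0.68,-3.66,0,0,0,0],[1,0.68,-3.66,0,0,0,0],[1,0.68,-3.66,0,0,0,0],[1,0.68,-3.66,1.5,0,0,0],[1,0.68,-3.66,2,0,0,0],[1,0.68,-3.66,2,0,0,0],[1,0.68,-3.66,2,0,0,0],[1,0,0,2,0,0,0],[1,0,0,0,0,0,0],[1,0,0,0,0,0,0]]'; python3 look.py w2
```

```text
clock: 3.12
tool_pos: [0.4663, -0.2292, 0.1579]
tool_rot: [-0.001, 1.0, 0.0, -0.001]
ft_force: [-0.2, 1.0, 0.2]
gripper_width: 1.002
grasp_force: 0.0
```

View pics/w2.png

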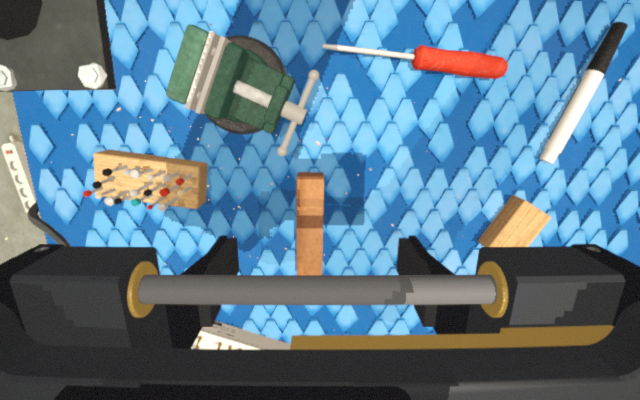

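The wrist view shows the blank with its near end at (298–324,179) and its sides running down to (297/322,275). The vice handle tip is at (283,152).

```bash
python3 - <<'E'
from h import *;import pickle
o,c=pickle.load(open("w2.pkl","rb"));e=pickle.load(open("c0.pkl","rb"))[1]["side"]
for p in((298,179),(324,179),(297.5,270),(322.5,270)): print(loc(c,p,.024))
for z in(.03,.05,.07): print(z,loc(c,(283,152),z),loc(e,(214,316),z), loc(c,(290,115),z))
print(Rn.from_quat(o["tool_rot"]).as_matrix().round(3))
cv2.imwrite("pics/tmp.png",0*e["pixels"])
g=crop(c,270,160,90,100,3)
E
```

```text
[ 0.45355512 -0.24657639  0.024     ]
[ 0.45352838 -0.22234008  0.024     ]
[ 0.54767182 -0.24852721  0.024     ]
[ 0.5476373  -0.22317405  0.024     ]
0.03 [ 0.42765599 -0.25926879  0.03      ] [ 0.41745996 -0.23653748  0.03      ] [ 0.39557907 -0.25235791  0.03      ]
0.05 [ 0.42505524 -0.25719126  0.05      ] [ 0.42321497 -0.25674297  0.05      ] [ 0.39518032 -0.25075479  0.05      ]
0.07 [ 0.42245449 -0.25511373  0.07      ] [ 0.42896998 -0.27694846  0.07      ] [ 0.39478157 -0.24915167  0.07      ]
[[-1.    -0.001 -0.002]
 [-0.001  1.     0.001]
 [ 0.002  0.001 -1.   ]]
```

```bash
python3 -m pendant '[[1,0.3,-0.6,0,0,0,0.8],[1,0,0,3,0,0,0],[1,0,0,3,0,0,0],[1,0,0,3,0,0,0],[1,0,0,2,0,0,0],[1,0,0,2,0,0,0],[1,0,0,1.3,0,0,0],[1,0,0,0.8,0,0,0],[1,0,0,0,0,0,0],[1,0,0,0,0,0,0]]'
```

```text
clock: 4.0
tool_pos: [0.4641, -0.2369, 0.0082]
tool_rot: [0.007, 1.0, -0.0, 0.0]
ft_force: [-0.2, 0.3, 0.8]
gripper_width: 1.0
grasp_force: 0.0
```

```bash
python3 -m pendant '[[1,0,0,0.4,0,0,0],[1,0,0,0,0,0,0],[0,0,0,0,0,0,0],[0,0,0,0,0,0,0],[0,0,0,0,0,0,0],[0,0,0,0,0,0,0],[0,0,0,0,0,0,0],[0,0,0,0,0,0,0],[0,0,0,0,0,0,0],[0,0,0,0,0,0,0]]' 35
```

```text
clock: 4.83
tool_pos: [0.4635, -0.2369, 0.0034]
tool_rot: [0.007, 1.0, -0.0, -0.0]
ft_force: [1.1, -0.2, -0.3]
gripper_width: 0.48
grasp_force: 0.0
```

```bash
python3 -m pendant '[[0,0,0,0,0,0,0],[0,0,0,0,0,0,0],[0,0,0,0,0,0,0],[0,0,0,0,0,0,0],[0,0,0,0,0,0,0],[0,0,0,0,0,0,0]]' 35
```

```text
clock: 5.33
tool_pos: [0.4635, -0.2369, 0.0034]
tool_rot: [0.007, 1.0, -0.0, -0.0]
ft_force: [-0.1, -0.1, -0.9]
gripper_width: 0.3
grasp_force: 35.0
```

```bash
python3 -m pendant '[[0,0,0,-1.5,0,0,0],[0,0,0,-3,0,0,0],[0,0,0,-3,0,0,-1.9],[0,0,0,-2,0,0,-2],[0,-0.12,2,0,0,0,0],[0,-0.12,3.3,0,0,0,0],[0,-0.12,3.3,0,0,0,0],[0,-0.12,3.3,0,0,0,0],[0,-0.12,3.3,0,0,0,0],[0,-0.12,3.3,0,0,0,0],[0,-0.12,3.3,0,0,0,0],[0,-0.12,3.3,0,0,0,0],[0,-0.12,3.3,0,0,0,0],[0,-0.12,3.3,0,0,0,0],[0,-0.12,3.3,0,0,0,0],[0,-0.1,3.2,0,0,0,0],[0,0,2,0,0,0,0],[0,0,0,0,0,0,0],[0,0,0,0,0,0,0]]' ; python3 look.py w3; python3 - <<'E'
import cv2
from rig import imaging
for n in("scene","side"): cv2.imwrite(f"pics/{n}3.png",imaging.capture(n)["pixels"][:,:,::-1])
E
```

```text
clock: 6.92
tool_pos: [0.4556, 0.1661, 0.0982]
tool_rot: [-0.028, 1.0, -0.0, -0.0]
ft_force: [0.0, -0.2, -1.0]
gripper_width: 0.296
grasp_force: 35.0
```

View pics/w3.png

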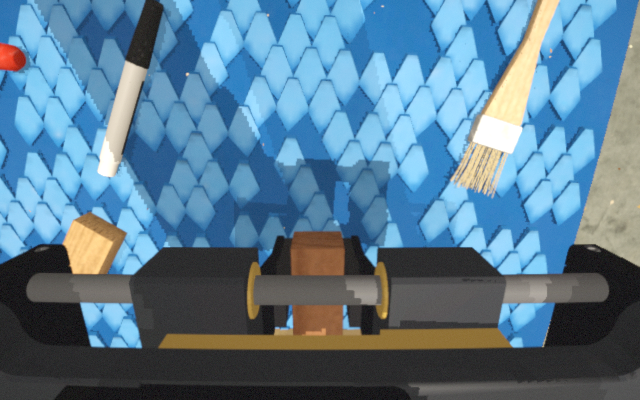

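```bash
python3 -m pendant '[[0,0,-0.07,2,0,0,0],[0,0,0,3,0,0,0],[0,0,0,2,0,0,0],[0,0,0,0.6,0,0,0],[0,0,0,0,0,0,0],[0,0,0,0,0,0,0]]' ; python3 - <<'E'
import pickle
from h import *
from rig import imaging
a=imaging.capture("scene");b=imaging.capture("side");pickle.dump((a,b),open("c4.pkl","wb"))
cv2.imwrite("pics/z4.png",np.hstack([crop(a,190,140,130,110,3),crop(b,230,140,130,110,3)]))
E
```

```text
clock: 7.57
tool_pos: [0.4565, 0.164, 0.0231]
tool_rot: [-0.026, 1.0, -0.0, 0.0]
ft_force: [0.7, -0.3, -0.8]
gripper_width: 0.298
grasp_force: 35.0
```

View pics/z4.png

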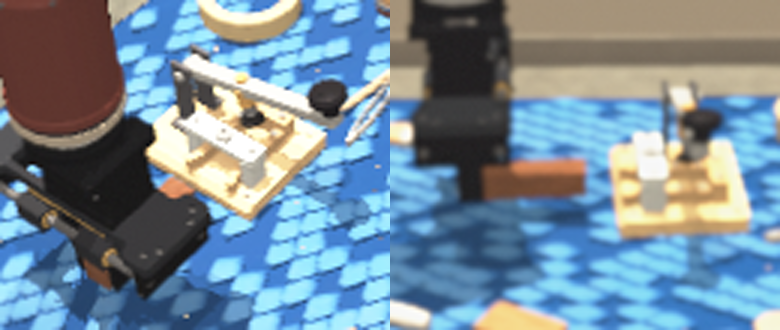

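The blank is level, held at its rear end and lined up about 25 mm in front of the base. I'll slide it in.

```bash
python3 -m pendant '[[0,-1,0.03,0,0,0,0],[0,-1,0.03,0,0,0,0],[0,-1,0,0,0,0,0],[0,-1,0,0,0,0,0],[0,-0.7,0,0.1,0,0,0],[0,0,0,0,0,0,0],[0,0,0,0,0,0,0]]' 
```

```text
clock: 8.25
tool_pos: [0.5031, 0.1675, 0.021]
tool_rot: [-0.027, 1.0, -0.0, -0.0]
ft_force: [-0.4, -0.4, -0.8]
gripper_width: 0.297
grasp_force: 35.0
```

```bash
python3 -m pendant '[[0,-0.7,0,0,0,0,0],[0,-0.7,0,0,0,0,0],[0,-0.7,0,0,0,0,0],[0,0,0,0,0,0,0]]'; python3 -m pendant '[[0,-0.7,0,0.08,0,0,0],[0,-0.7,0,0,0,0,0],[0,-0.7,0,0,0,0,0],[0,0,0,0,0,0,0],[0,0,0,0,0,0,0]]' 
```

```text
clock: 8.58
tool_pos: [0.5255, 0.169, 0.0217]
tool_rot: [-0.027, 1.0, 0.0, 0.001]
ft_force: [0.6, 0.2, -0.4]
gripper_width: 0.294
grasp_force: 35.0
clock: 9.0
tool_pos: [0.5451, 0.1699, 0.0205]
tool_rot: [-0.027, 1.0, -0.0, -0.0]
ft_force: [0.2, -0.4, -1.1]
gripper_width: 0.296
grasp_force: 35.0
```

```bash
python3 -m pendant '[[0,-0.4,0,0.05,0,0,0],[0,-0.4,0,0,0,0,0],[0,-0.3,0,0,0,0,0],[0,0,0,0,0,0,0]]'; for i in 1 2; do python3 -m pendant '[[0,-0.2,0,0,0,0,0],[0,0,0,0,0,0,0]]';done
```

```text
clock: 9.33
tool_pos: [0.5565, 0.1706, 0.0202]
tool_rot: [-0.027, 1.0, -0.0, 0.0]
ft_force: [-0.5, 0.2, -0.1]
gripper_width: 0.292
grasp_force: 35.0
clock: 9.5
tool_pos: [0.558, 0.1708, 0.0201]
tool_rot: [-0.027, 1.0, -0.0, 0.0]
ft_force: [-1.0, 0.2, -1.0]
gripper_width: 0.295
grasp_force: 35.0
clock: 9.67
tool_pos: [0.56, 0.1709, 0.0202]
tool_rot: [-0.027, 1.0, 0.0, 0.0]
ft_force: [-0.2, 0.3, -0.1]
gripper_width: 0.292
grasp_force: 35.0
```

```bash
for i in 1 2 3; do python3 -m pendant '[[0,-0.15,0,0,0,0,0],[0,0,0,0,0,0,0],[0,0,0,0,0,0,0]]' | egrep 'pos|force';done
```

```text
tool_pos: [0.5613, 0.171, 0.0201]
ft_force: [-0.6, 0.9, -1.5]
grasp_force: 35.0
tool_pos: [0.5618, 0.171, 0.0197]
ft_force: [-6.4, -0.5, 0.8]
grasp_force: 35.0
tool_pos: [0.5618, 0.1711, 0.0194]
ft_force: [-10.6, -1.0, 4.0]
grasp_force: 35.0
```

Firm contact with the stop at TCP x 0.5618, with force rising to 10 N. I'll release, back off a little and look.

```bash
python3 -m pendant '[[0.6,0,0,0,0,0,0],[0.6,0,0,0,0,0,0],[0.6,0,0,0,0,0,0],[0.6,0,0,0,0,0,0],[0.6,0,0,0,0,0,0],[0.6,0,0,0,0,0,0],[0.6,0.3,0,-1,0,0,0],[0.6,1,0,-3,0,0,0],[0.6,1.5,0,-3.5,0,0,0],[0.6,2,0,-3.5,0,0,0],[0.3,2,0,-3.5,0,0,0],[0,2,0,-3.5,0,0,0],[0,2,0,-2,0,0,0],[0,0,0,0,0,0,0],[0,0,0,0,0,0,0]]'; python3 look.py w5;python3 - <<'E'
import pickle
from h import *
from rig import imaging
b=imaging.capture("side");a=imaging.capture("scene");o,c=pickle.load(open("w5.pkl","rb"))
pickle.dump((a,b),open("c5.pkl","wb"))
top=np.hstack([crop(a,230,145,100,75,4),crop(b,290,155,100,75,4)])
cv2.imwrite("pics/z5.png",np.vstack([top,cv2.resize(crop(c,200,180,240,90,3),(800,300))]))
E
```

```text
clock: 11.67
tool_pos: [0.4565, 0.1657, 0.2222]
tool_rot: [-0.027, 1.0, 0.002, 0.002]
ft_force: [-0.4, -0.1, -0.6]
gripper_width: 0.305
grasp_force: 0.0
```

View pics/z5.png

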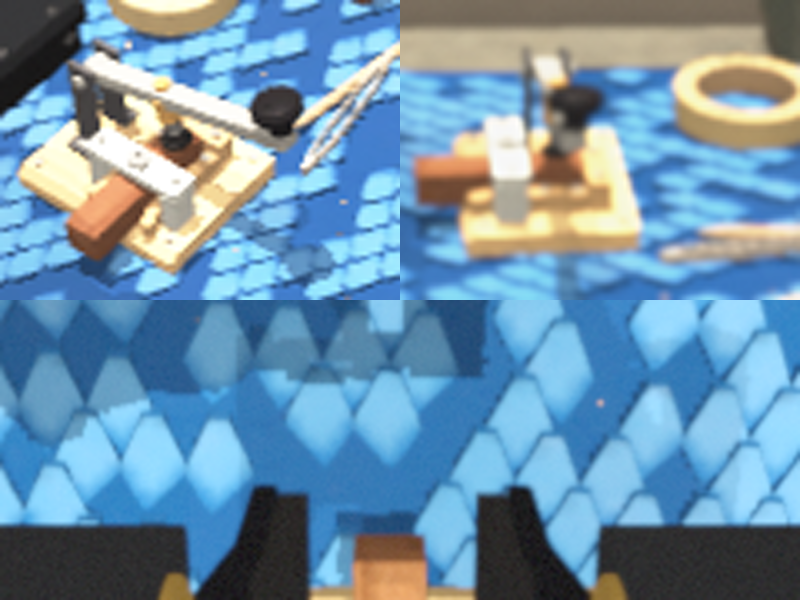

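The blank lies in the channel under the bridge, against the stop. The knob is at about (299,169) in the scene view and (334,177) in the side view.

```bash
python3 - <<'E'
import pickle
from h import *
a,b=pickle.load(open("c5.pkl","rb"))
print(loc(a,(299,168.5),.136),loc(b,(334,177.3),.136))
for X,Y in((.594,.1725),):print(proj(a,[X+.051,Y+.0025-.0884,.138]),proj(b,[X+.051,Y+.0025-.0884,.138]))
E
```

```text
[0.64743456 0.08464513 0.136     ] [0.64506732 0.08400725 0.136     ]
[[297.70216017 168.10314756]] [[333.9176515  176.00775411]]
```

```bash
python3 -m pendant '[[0,-2,-1,0,0,0,0],[0,-3,-1.5,0,0,0,0],[0,-3,-1.5,0,0,0,0],[0,-3,-1.5,0,0,0,0],[0,-3,-1.5,0,0,0,0],[0,-3,-1.5,0,0,0,0],[0,-1.4,-0.8,1,0,0,0],[0,0,0,2,0,0,0],[0,0,0,2,0,0,0],[0,0,0,1,0,0,0],[0,0,0,0,0,0,0],[0,0,0,0,0,0,0]]' 30
```

```text
clock: 12.82
tool_pos: [0.6449, 0.0822, 0.1593]
tool_rot: [-0.027, 1.0, -0.0, -0.001]
ft_force: [-0.4, 1.2, -0.0]
gripper_width: 0.007
grasp_force: 0.0
```

```bash
python3 -m pendant '[[0,0,0,1,0,0,0],[0,0,0,0.8,0,0,0],[0,0,0,0,0,0,0],[0,0,0,0,0,0,0]]'|egrep 'pos|ft'; for i in 1 2 3; do python3 -m pendant '[[0,0,-0.05,0.25,0,0,0],[0,0,-0.05,0.25,0,0,0],[0,0,0,0,0,0,0],[0,0,0,0,0,0,0],[0,0,0,0,0,0,0]]'|egrep 'pos|ft'; done
```

```text
tool_pos: [0.6449, 0.0825, 0.1419]
ft_force: [-0.6, 0.9, 0.4]
tool_pos: [0.6456, 0.0811, 0.1376]
ft_force: [0.4, -1.0, 3.7]
tool_pos: [0.6454, 0.0801, 0.1321]
ft_force: [0.5, -2.0, 2.8]
tool_pos: [0.6453, 0.0795, 0.127]
ft_force: [0.1, -1.4, 2.5]
```

```bash
python3 -m pendant '[[0,0,-0.05,0.25,0,0,0],[0,0,-0.05,0.25,0,0,0],[0,0,0,0,0,0,0],[0,0,0,0,0,0,0],[0,0,0,0,0,0,0]]'|egrep 'pos|ft'; for i in 1 2 3; do python3 -m pendant '[[0,0,-0.05,0.2,0,0,0],[0,0,0,0.1,0,0,0],[0,0,0,0,0,0,0],[0,0,0,0,0,0,0],[0,0,0,0,0,0,0]]'|egrep 'pos|ft'; done
```

```text
tool_pos: [0.6454, 0.0782, 0.1221]
ft_force: [-0.1, -2.7, 3.7]
tool_pos: [0.6455, 0.0775, 0.1192]
ft_force: [-0.9, -3.1, 4.4]
tool_pos: [0.6456, 0.0769, 0.1163]
ft_force: [-0.8, -4.1, 5.3]
tool_pos: [0.6457, 0.0763, 0.1135]
ft_force: [-1.4, -4.2, 6.2]
```

```bash
for i in 1 2; do python3 -m pendant '[[0,0,-0.1,0.15,0,0,0],[0,0,-0.05,0.15,0,0,0],[0,0,0,0,0,0,0],[0,0,0,0,0,0,0],[0,0,0,0,0,0,0]]'|egrep 'pos|ft'; done; python3 - <<'E'
import numpy as np
from rig import observe,imaging
from h import *
import pickle
a=imaging.capture("scene");b=imaging.capture("side");pickle.dump((a,b),open("c6.pkl","wb"))
cv2.imwrite("pics/z6.png",np.hstack([crop(a,240,140,100,100,4),crop(b,290,140,100,100,4)]))
E
```

```text
tool_pos: [0.6457, 0.0755, 0.1106]
ft_force: [-1.6, -2.8, 6.7]
tool_pos: [0.6457, 0.0749, 0.1076]
ft_force: [-2.2, -0.8, 8.4]
```

View pics/z6.png

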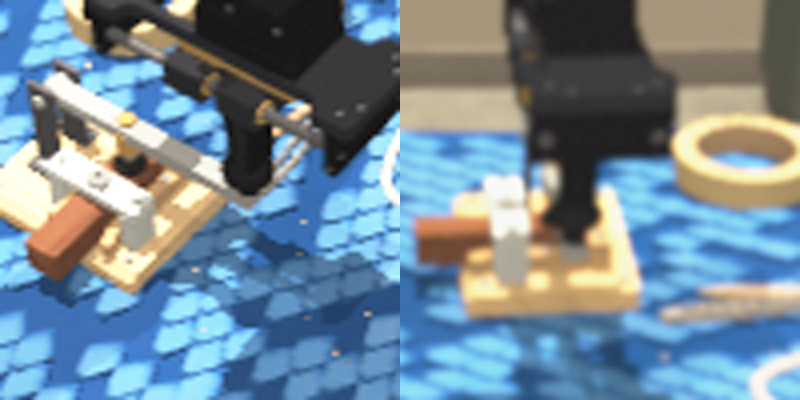

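The fingers sit on the knob and the arm is about level, with the foot on the blank. TCP z is 0.1076 against 0.107 for a 5 mm squeeze, and the force is about 8 N. I'll hold it there.

```bash
for i in 1 2 3 4; do python3 -m pendant '[[0,0,0,0,0,0,0],[0,0,0,0,0,0,0],[0,0,0,0,0,0,0],[0,0,0,0,0,0,0],[0,0,0,0,0,0,0],[0,0,0,0,0,0,0],[0,0,0,0,0,0,0],[0,0,0,0,0,0,0]]'|egrep 'clock|pos|ft'; done
```

```text
clock: 17.67
tool_pos: [0.6457, 0.0749, 0.1077]
ft_force: [-2.2, 0.3, 8.6]
clock: 18.33
tool_pos: [0.6457, 0.0749, 0.1077]
ft_force: [-2.9, -1.3, 8.3]
clock: 19.0
tool_pos: [0.6458, 0.0749, 0.1077]
ft_force: [-2.3, -0.8, 8.2]
clock: 19.67
tool_pos: [0.6458, 0.075, 0.1077]
ft_force: [-1.6, -1.2, 9.0]
```

```bash
python3 -c "
from rig import env
print(env.hand_in())"
```

```text
the job is handed in; nothing more can be done
None
```

I slid the long blank into the jig until it met the stop and let go of it; the knob was then held down for about 2.7 s at about 8.4 N (an estimated 5 mm of spring squeeze) and was still held when I handed the job in at about 20 s.

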